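# Sort the laundry-room oddments into their trays

## Task

Tidy the laundry counter: put both clothes pegs in the pink tray, both dosing cups in the dark grey tray and the bar of soap in the white tray. Everything must rest on the floor of its tray, nothing on top of anything else, pegs and soap lying flat and cups standing upright, and the cups must never be tipped over on the way. Leave the detergent bottle and the stain-remover jar where they stand.

Things in the scene. Friction and masses are not known exactly. Their poses are not given: they have to be found in the camera images.
- peg_wood: Pale wooden spring clothes peg, loose, lying flat on its side: 76 mm long (its x), 17.5 mm wide across the two legs (its y), 13 mm high (its z), about 20 g. Rigid: it does not open when squeezed. Origin at its middle, 6.5 mm above what it lies on. Lies at any yaw
- peg_yellow: Yellow plastic spring clothes peg, loose, lying flat on its side: 76 mm long (its x), 17.5 mm wide across the two legs (its y), 13 mm high (its z), about 20 g. Rigid: it does not open when squeezed. Origin at its middle, 6.5 mm above what it lies on. Lies at any yaw
- cup_blue: Blue plastic dosing cup, loose, standing mouth up and empty: straight round tube 46 mm in outer diameter, 40 mm high, wall 3 mm, about 30 g, stiff. Origin at the centre of its underside, z up along its axis
- cup_orange: Orange plastic dosing cup, loose, standing mouth up and empty: straight round tube 46 mm in outer diameter, 40 mm high, wall 3 mm, about 30 g, stiff. Origin at the centre of its underside, z up along its axis
- soap: Olive-green bar of stain-remover soap, hard and dry, loose, lying flat: 78 mm long (its x), 46 mm wide (its y), 28 mm high (its z), about 120 g. Origin at its middle, 14 mm above what it lies on. Lies at any yaw
- tray_pink: Pink square open plastic tray, fixed to the counter, 145 x 145 mm outside, 30 mm high, walls and floor 4 mm thick (inside 137 x 137 mm); the tray for clothes pegs. Origin at the centre of its underside, on the counter at z = 0; x and y along its sides, z up, the inner floor at z = 4 mm. Turned at most 0.25 rad from the counter's edges; the three trays swap places
- tray_dark: Dark grey square open plastic tray, fixed to the counter, 145 x 145 mm outside, 30 mm high, walls and floor 4 mm thick (inside 137 x 137 mm); the tray for dosing cups. Origin at the centre of its underside, on the counter at z = 0; x and y along its sides, z up, the inner floor at z = 4 mm. Turned at most 0.25 rad from the counter's edges; the three trays swap places
- tray_white: White square open plastic tray, fixed to the counter, 145 x 145 mm outside, 30 mm high, walls and floor 4 mm thick (inside 137 x 137 mm); the tray for soap. Origin at the centre of its underside, on the counter at z = 0; x and y along its sides, z up, the inner floor at z = 4 mm. Turned at most 0.25 rad from the counter's edges; the three trays swap places
- detergent: White detergent bottle with green label and blue cap, standing loose at one end of the work: 72 mm across, 190 mm tall, 0.7 kg. Origin at the centre of its underside. Bystander: leave it where it is
- jar: White stain-remover jar with paper label and red lid, standing loose at the other end of the work: 70 mm across, 90 mm tall, 0.4 kg. Origin at the centre of its underside. Bystander: leave it where it is

How it is judged:
By the outcome, as a careful person would: the job done as asked, in the order asked, and still so for the second after the job is handed in, with the robot touching nothing.
It also fails if it takes over 120 s, if anything falls off the work surface, if the arm or the gripper's body presses on something with over 40 N, if the wrist force passes 120 N, or if a joint passes its speed limit or range.

## Robot

A 6-joint arm with a two-finger parallel gripper is mounted at the origin on the work surface. World frame = base frame: x ahead of the robot, y to its left, z up, the work surface at z = 0. Lengths are in m, angles in rad, forces in N, time in s.
With the tool pointing down it reaches from about 0.35 to 0.975 m from the base axis. Payload 4.9 kg.
Tool frame: the origin (TCP) lies midway between the tips of the shut fingers; the grasp point (between the pads) lies manip.tcp_to_grasp behind it (manip.tcp_to_grasp is the distance from the TCP to the grasp point, in m); z points along the fingers, y is the line along which they close (so a half turn about z gives the same grasp; the last joint's range is limited). The gripper opens to 85 mm and grips with 20 to 120 N. Pads are 22 mm wide; open, the fingers measure 114 mm over their backs; the gripper's body (76 mm by 85 mm) begins 54 mm behind the grasp point. The pads swing forward as they close: fully open they stand 13 mm farther back than shut.
Start: joints at [1.132, 0.053, 1.613, -0, 1.476, -0.119], TCP at [0.196, 0.593, 0.231] pointing down, gripper open.
Joint ranges: [-3.01, 3.01], [-1.01, 2.22], [0.06, 2.58], [-1.02, 4.17], [0.09, 2.62], [-3.14, 3.14]. Speed limits (rad/s): [2.57, 2.57, 3.14, 3.14, 3.14, 3.14].

## Interface

Orientations are given as a unit quaternion [w, x, y, z].
In Python, from plant import manip, grab_frame, calibration, job_done gives the robot as it stands.
- The arm moves only by the tool send_rows, never from a script. Its argument "rows" is a list of rows, each an object of numbers: "x", "y", "z": the shift along the tool's x, y, z normalised to -1 to 1, where 1 is 15 cm; "wx", "wy", "wz": the turn, a rotation vector about the tool's x, y, z normalised to -1 to 1, where 1 is pi/4 rad; "hand": the opening, from -1 (shut) to 1 (fully open). In form: [{"x": .., "y": .., "z": .., "wx": .., "wy": .., "wz": .., "hand": ..}, ...]. A call has exactly 10 rows; each row shifts and turns the commanded pose from where the row before left it, along the tool's axes as they then stand; what a row does not reach is not made up. A row lasts 1/12 s, in which the tool goes at most 41.7 mm and 7.16 degrees, less where a joint would pass 70% of its speed; a pose out of reach is approached as far as the arm can. A call with a number of a shift or a turn outside -1 to 1 is refused whole. A call with a gripper value outside its range is refused whole. The fingers move at their own pace and stop on an object; the grip force is fixed at half the most. Time passes only in rows, so rows that do not move let the fingers close, or fill a call up. It gives the time, the measured TCP pose, the force, the opening and the grip force at its end, in the units of the state.
- manip.state(): the state, without advancing time (a new reading comes with each control period).
- grab_frame(name): name is "scene" or "top" or "wrist"; returns the picture (384x512x3 uint8, blue, green, red); there is no depth.
- calibration(name): a dict with "camera_matrix" (3x3 intrinsics, pixels), "R" (3x3) and "t" (3): a world point X has camera coordinates R X + t. Camera axes: x right, y down, z forward; pixel columns grow to the right and rows downward; lengths in m; the calibration is good to about 2 mm. A picture is of the moment at which its call begins: read the wrist's pose just before it. calibration takes no time and is no camera call; for the wrist camera it gives the pose at the moment of the call.
- job_done(): hands the job in; it is judged then, once.
The state is a dict: "time": time; "joint_pos": joint angles; "joint_vel": joint speeds; "joint_efforts": joint torques, N m; "tool_pos": TCP position; "tool_rot": TCP orientation; "contact_force": force on the tool from outside, world axes, zero at the start; "ft_torque": the same for the moment, N m; "gripper_width": opening from 0.0 (shut) to 1.0 (fully open); "grasp_force": force on a finger pad.
Only numpy, scipy, OpenCV 4.12 (cv2) and the standard library are available. Lean on these libraries where they do the work, as an engineer would, in place of code of your own. Each camera call takes 0.05 s, during which the arm holds its last target. There are 200 camera calls.

## Working session

There is one attempt and no reset: what is moved stays moved. The work goes in short steps, Python scripts to look and compute and a tool call to move; the robot and the scene stay as the last step left them, time stands still between calls to the robot, and variables do not carry over. Pictures are saved under pics/ and viewed, at most 14 in all, crops included, and the job is handed in when it is done.

Besides the shell and the picture viewer there is one more tool, called after ">>>" as name([rows], argument=value, ...), one row to a line, values as JSON. send_rows: Moves the arm, as the interface text tells. Scaled input: -1 to 1 covers 15 cm each way for a shift and pi/4 rad each way for a turn. Its arguments: {"type":"object","properties":{"rows":{"type":"array","items":{"type":"object","properties":{"x":{"type":"number","minimum":-1,"maximum":1},"y":{"type":"number","minimum":-1,"maximum":1},"z":{"type":"number","minimum":-1,"maximum":1},"wx":{"type":"number","minimum":-1,"maximum":1},"wy":{"type":"number","minimum":-1,"maximum":1},"wz":{"type":"number","minimum":-1,"maximum":1},"hand":{"type":"number"}}}}},"required":["rows"]}

```bash
mkdir -p pics; ls
python3 - <<'E'
from plant import manip, grab_frame, calibration
import cv2, numpy as np
print(manip.tcp_to_grasp, manip.state())
for n in("scene","top"):
    cv2.imwrite(f"pics/{n}0.png",grab_frame(n)); c=calibration(n); print(n,c)
E
```

```text
pics
0.0187 {'time': 0.0, 'joint_pos': array([ 1.13198778e+00,  5.33892454e-02,  1.61428309e+00, -3.09074102e-05,
        1.47600514e+00, -1.18992854e-01]), 'joint_vel': array([-0.00125858, -0.0002316 ,  0.00059253,  0.00182231, -0.00062711,
       -0.0015583 ]), 'joint_efforts': array([-9.38533376e-04, -3.93681371e+01, -3.70176387e+01, -1.38147830e-04,
        6.82527025e-03,  1.01624192e-06]), 'tool_pos': array([0.1962326 , 0.59274096, 0.23004946]), 'tool_rot': array([-2.72185344e-04,  1.59225685e-01,  9.87241660e-01, -1.00636230e-03]), 'contact_force': array([ 0.14987109, -0.59798523,  0.14198373]), 'ft_torque': array([-0.02188625, -0.00234124,  0.02424218]), 'grasp_force': 0.0, 'gripper_width': 0.9988732236756465}
scene {'camera_matrix': array([[449.63336721,   0.        , 249.10432674],
       [  0.        , 449.63336721, 194.92854409],
       [  0.        ,   0.        ,   1.        ]]), 'R': array([[-0.45446273,  0.89076246, -0.00242299],
       [ 0.59684926,  0.30248816, -0.74314996],
       [-0.66123716, -0.33918012, -0.66912051]]), 't': array([ 0.2445666 , -0.27494411,  1.62047492])}
top {'camera_matrix': array([[355.79645054,   0.        , 254.57075953],
       [  0.        , 355.79645054, 189.87532079],
       [  0.        ,   0.        ,   1.        ]]), 'R': array([[ 0.0011839 , -0.99944099,  0.03341129],
       [-0.99468739, -0.00461615, -0.10283811],
       [ 0.10293486, -0.03311204, -0.99413682]]), 't': array([-0.01169173,  0.54484958,  0.94045537])}
```

View pics/scene0.png

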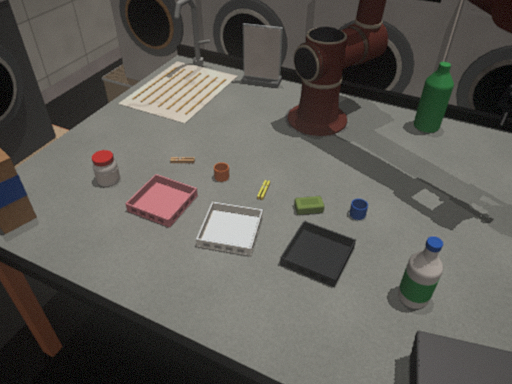

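View pics/top0.png

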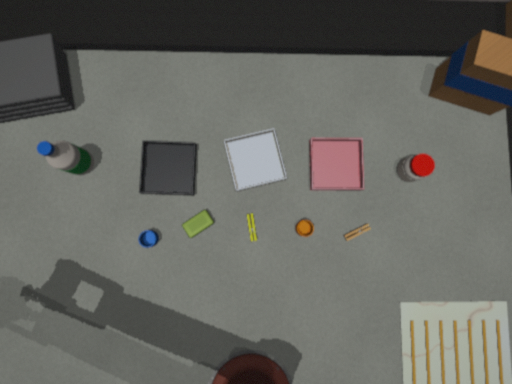

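The top view shows dark tray at (169,168), white (255,159), pink (336,164), blue cup (149,238), soap (198,223), yellow peg (252,227), orange cup (304,228) and wood peg (357,232). The bottle is at (65,157) and the jar at (418,167). The scene view agrees with this.

```bash
cat > h.py <<'E'
from plant import manip, grab_frame, calibration
import cv2, numpy as np
def ray(c,px,z):
    K,R,t=c["camera_matrix"],c["R"],c["t"]
    d=np.atleast_2d(px).astype(float); d=np.c_[d,np.ones(len(d))]@np.linalg.inv(K).T@R
    o=-R.T@t; return o+d*((z-o[2])/d[:,2])[:,None]
def blob(img,roi,hsv):
    x,y,w,h=roi; s=8
    im=cv2.resize(img[y:y+h,x:x+w],None,fx=s,fy=s,interpolation=cv2.INTER_CUBIC)
    m=cv2.inRange(cv2.cvtColor(im,cv2.COLOR_BGR2HSV),np.array(hsv[0]),np.array(hsv[1]))
    m=cv2.morphologyEx(m,cv2.MORPH_CLOSE,np.ones((33,33),np.uint8))
    k=max(cv2.findContours(m,cv2.RETR_EXTERNAL,cv2.CHAIN_APPROX_NONE)[0],key=cv2.contourArea)
    return (k[:,0]+.5)/s-.5+[x,y]
def rect(img,c,roi,hsv,z):
    P=ray(c,blob(img,roi,hsv),z)[:,:2]
    (cx,cy),(w,h),a=cv2.minAreaRect((P*1000).astype(np.float32))
    if h>w: w,h,a=h,w,a+90
    return np.round([cx,cy,w,h],1),round((a+90)%180-90,1)
E
python3 - <<'E'
from h import *
T=cv2.imread("pics/top0.png");S=cv2.imread("pics/scene0.png");ct,cs=calibration("top"),calibration("scene")
A=[("wood",(338,218,40,28),((5,90,90),(25,255,255)),.0065),("yel",(240,206,26,42),((22,120,90),(35,255,255)),.0065),
("blue",(134,224,32,30),((100,120,40),(130,255,255)),.04),("orange",(290,214,30,30),((3,120,60),(22,255,255)),.04),
("soap",(178,204,42,40),((25,90,50),(45,255,255)),.02),
("pink",(300,128,74,72),((150,50,50),(180,255,255)),.03),("white",(216,122,78,76),((0,0,135),(180,60,255)),.03),("dark",(130,130,78,74),((0,0,0),(180,255,70)),.03)]
for n,r,h,z in A: print(n,rect(T,ct,r,h,z))
B=[("wood",(164,148,36,20),A[0][2],.0065),("yel",(252,174,24,30),A[1][2],.0065),("blue",(342,194,34,30),A[2][2],.02),("orange",(208,158,28,28),A[3][2],.02),("soap",(288,190,42,30),A[4][2],.014)]
for n,r,h,z in B: print("S",n,rect(S,cs,r,h,z))
crop=cv2.resize(T[125:250,130:380],None,fx=3.2,fy=3.2,interpolation=cv2.INTER_CUBIC)
cv2.imwrite("pics/crop.png",crop)
print(np.round(ray(ct,[[65,157],[418,167]],.09),3))
E
```

```text
wood (array([ 432.1, -295. ,   75.5,   18.1]), -63.8)
yel (array([445. ,  -2.4,  75.5,  18.3]), 8.9)
blue (array([414.8, 270. ,  50.2,  43. ]), -77.2)
orange (array([ 443.1, -142.9,   48.4,   45.2]), 89.4)
soap (array([454.3, 143.8,  77.9,  44.9]), -56.1)
pink (array([ 619.8, -235.8,  149.6,  146.3]), -89.9)
white (array([632.1, -10.5, 148.8, 148. ]), 14.1)
dark (array([604.5, 223.9, 149.3, 144.1]), 88.2)
S wood (array([ 429.8, -295.3,   73.8,   26.5]), -63.8)
S yel (array([441.8,  -2.9,  84.5,  18.6]), 9.4)
S blue (array([409.4, 273.5,  82.5,  43.5]), 9.8)
S orange (array([ 439.6, -146. ,   90.3,   44.5]), 30.4)
S soap (array([450.2, 144.9,  78.3,  64.2]), -56.4)
[[ 0.62   0.471  0.09 ]
 [ 0.6   -0.434  0.09 ]]
```

View pics/crop.png

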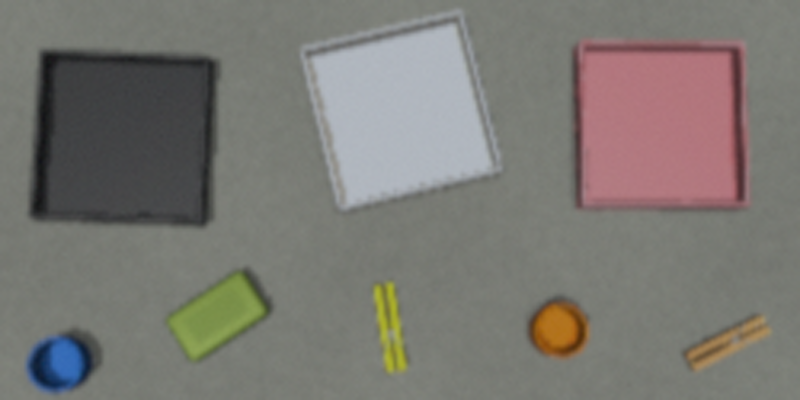

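```bash
cat > plan.py <<'E'
import sys; from plant import manip; from scipy.spatial.transform import Rotation as Ro; import numpy as np
# plan.py x y z yaw(deg of tool x): shifts in tool axes before / after the turn, in row units
x,y,z,yaw=map(float,sys.argv[1:]); s=manip.state(); R=Ro.from_quat(np.roll(s["tool_rot"],-1)).as_matrix()
y0=np.degrees(np.arctan2(R[1,0],R[0,0])); d=(yaw-y0+180)%360-180
G=Ro.from_euler("z",yaw,degrees=True).as_matrix()@np.diag([1,-1,-1.]); D=np.array([x,y,z])-s["tool_pos"]
rv=Ro.from_matrix(R.T@G).as_rotvec()/(np.pi/4)
print("t",round(s["time"],2),"pos",s["tool_pos"].round(4),"yaw",y0.round(1),"turn wx wy wz",rv.round(3),"before",(R.T@D/.15).round(3),"after",(G.T@D/.15).round(3),"w",round(s["gripper_width"],3),"F",round(s["grasp_force"],1), "j6",s["joint_pos"][5].round(2))
E
python3 plan.py .432 -.295 .08 116.2
```

```text
t 0.1 pos [0.1962 0.5928 0.2302] yaw 161.7 turn wx wy wz [-2.000e-03  1.000e-03  1.011e+00] before [-3.353 -5.122  1.01 ] after [-6.004 -1.203  1.001] w 0.998 F 0.0 j6 -0.12
```

>>> send_rows([
  {"x":-0.177,"y":-0.154,"hand":1},
  {"x":-0.177,"y":-0.154,"hand":1},
  {"x":-0.177,"y":-0.154,"hand":1},
  {"x":-0.177,"y":-0.154,"hand":1},
  {"x":-0.177,"y":-0.154,"hand":1},
  {"x":-0.177,"y":-0.154,"hand":1},
  {"x":-0.177,"y":-0.154,"hand":1},
  {"x":-0.177,"y":-0.154,"hand":1},
  {"x":-0.177,"y":-0.154,"hand":1},
  {"x":-0.177,"y":-0.154,"hand":1},
])

```text
invalid input at $.rows[0]: expected keys x, y, z, wx, wy, wz, hand
```

>>> send_rows([
  {"x":-0.177,"y":-0.154,"hand":1},
  {"x":-0.177,"y":-0.154,"hand":1},
  {"x":-0.177,"y":-0.154,"hand":1},
  {"x":-0.061,"y":-0.184,"hand":1},
  {"x":-0.061,"y":-0.184,"hand":1},
  {"x":-0.061,"y":-0.184,"hand":1},
  {"x":-0.061,"y":-0.184,"hand":1},
  {"x":-0.061,"y":-0.184,"hand":1},
  {"x":-0.061,"y":-0.184,"hand":1},
  {"x":-0.061,"y":-0.184,"hand":1},
])

```text
invalid input at $.rows[0]: expected keys x, y, z, wx, wy, wz, hand
```

>>> send_rows([
  {"x":-0.061,"y":-0.184,"z":0.1,"hand":1},
  {"x":-0.061,"y":-0.184,"z":0.1,"hand":1},
  {"x":-0.061,"y":-0.184,"z":0.1,"hand":1},
  {"x":-0.061,"y":-0.184,"z":0.1,"hand":1},
  {"x":-0.061,"y":-0.184,"z":0.1,"hand":1},
  {"x":-0.061,"y":-0.184,"z":0.1,"hand":1},
  {"x":-0.061,"y":-0.184,"z":0.1,"hand":1},
  {"x":-0.061,"y":-0.184,"z":0.1,"hand":1},
  {"x":-0.061,"y":-0.184,"z":0.1,"hand":1},
  {"x":-0.061,"y":-0.184,"z":0.1,"hand":1},
])

```text
invalid input at $.rows[0]: expected keys x, y, z, wx, wy, wz, hand
```

>>> send_rows([
  {"wz":0.126,"hand":1},
  {"wz":0.126,"hand":1},
  {"wz":0.126,"hand":1},
  {"wz":0.126,"hand":1},
  {"wz":0.126,"hand":1},
  {"wz":0.126,"hand":1},
  {"wz":0.126,"hand":1},
  {"wz":0.129,"hand":1},
  {"hand":-0.4},
  {"hand":-0.4},
])

```text
invalid input at $.rows[0]: expected keys x, y, z, wx, wy, wz, hand
```

```bash
python3 plan.py .432 -.295 .004 116.2
python3 - <<'E'
from h import *
cv2.imwrite("pics/w1.png",grab_frame("wrist"))
E
```

```text
t 0.1 pos [0.1962 0.5928 0.2302] yaw 161.7 turn wx wy wz [-2.000e-03  1.000e-03  1.011e+00] before [-3.353 -5.121  1.517] after [-6.004 -1.203  1.508] w 0.998 F 0.0 j6 -0.12
```

View pics/w1.png

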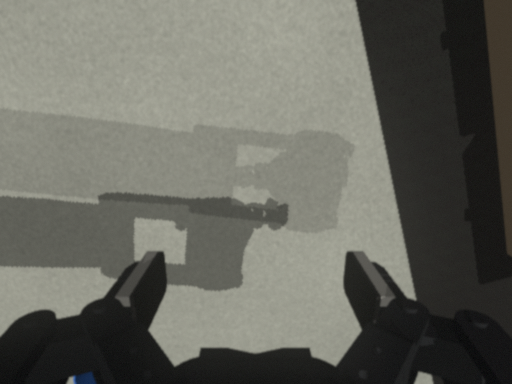

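The rows were refused because every row needs all the keys. The wrist picture shows only bare counter and the fingers, at the start pose.

>>> send_rows([
  {"x":-0.177,"y":-0.154,"z":0,"wx":0,"wy":0,"wz":0,"hand":1},
  {"x":-0.177,"y":-0.154,"z":0,"wx":0,"wy":0,"wz":0,"hand":1},
  {"x":-0.177,"y":-0.154,"z":0,"wx":0,"wy":0,"wz":0,"hand":1},
  {"x":-0.177,"y":-0.154,"z":0,"wx":0,"wy":0,"wz":0,"hand":1},
  {"x":-0.177,"y":-0.154,"z":0,"wx":0,"wy":0,"wz":0,"hand":1},
  {"x":-0.177,"y":-0.154,"z":0,"wx":0,"wy":0,"wz":0,"hand":1},
  {"x":-0.177,"y":-0.154,"z":0,"wx":0,"wy":0,"wz":0,"hand":1},
  {"x":-0.177,"y":-0.154,"z":0,"wx":0,"wy":0,"wz":0,"hand":1},
  {"x":-0.177,"y":-0.154,"z":0,"wx":0,"wy":0,"wz":0,"hand":1},
  {"x":-0.177,"y":-0.154,"z":0,"wx":0,"wy":0,"wz":0,"hand":1},
])

```text
time: 0.98
tool_pos: [0.3762, 0.2889, 0.2311]
tool_rot: [-0.0, 0.159, 0.987, -0.0]
contact_force: [0.8, 0.2, 1.6]
gripper_width: 1.003
grasp_force: 0.0
```

>>> send_rows([
  {"x":-0.177,"y":-0.154,"z":0,"wx":0,"wy":0,"wz":0,"hand":1},
  {"x":-0.177,"y":-0.154,"z":0,"wx":0,"wy":0,"wz":0,"hand":1},
  {"x":-0.177,"y":-0.154,"z":0,"wx":0,"wy":0,"wz":0,"hand":1},
  {"x":-0.061,"y":-0.184,"z":0,"wx":0,"wy":0,"wz":0,"hand":1},
  {"x":-0.061,"y":-0.184,"z":0,"wx":0,"wy":0,"wz":0,"hand":1},
  {"x":-0.061,"y":-0.184,"z":0,"wx":0,"wy":0,"wz":0,"hand":1},
  {"x":-0.061,"y":-0.184,"z":0,"wx":0,"wy":0,"wz":0,"hand":1},
  {"x":-0.061,"y":-0.184,"z":0,"wx":0,"wy":0,"wz":0,"hand":1},
  {"x":-0.061,"y":-0.184,"z":0,"wx":0,"wy":0,"wz":0,"hand":1},
  {"x":-0.061,"y":-0.184,"z":0,"wx":0,"wy":0,"wz":0,"hand":1},
])

```text
time: 1.82
tool_pos: [0.4293, -0.0052, 0.2311]
tool_rot: [-0.0, 0.159, 0.987, 0.0]
contact_force: [-0.2, 0.3, 0.4]
gripper_width: 0.998
grasp_force: 0.0
```

```bash
python3 plan.py .432 -.295 .08 116.2
```

```text
t 1.82 pos [ 0.4293 -0.0052  0.2311] yaw 161.7 turn wx wy wz [-0.    -0.     1.011] before [-0.624 -1.829  1.007] after [-1.742 -0.837  1.007] w 0.998 F 0.0 j6 -1.44
```

>>> send_rows([
  {"x":-0.062,"y":-0.183,"z":0.1,"wx":0,"wy":0,"wz":0,"hand":1},
  {"x":-0.062,"y":-0.183,"z":0.1,"wx":0,"wy":0,"wz":0,"hand":1},
  {"x":-0.062,"y":-0.183,"z":0.1,"wx":0,"wy":0,"wz":0,"hand":1},
  {"x":-0.062,"y":-0.183,"z":0.1,"wx":0,"wy":0,"wz":0,"hand":1},
  {"x":-0.062,"y":-0.183,"z":0.1,"wx":0,"wy":0,"wz":0,"hand":1},
  {"x":-0.062,"y":-0.183,"z":0.1,"wx":0,"wy":0,"wz":0,"hand":1},
  {"x":-0.062,"y":-0.183,"z":0.1,"wx":0,"wy":0,"wz":0,"hand":1},
  {"x":-0.062,"y":-0.183,"z":0.1,"wx":0,"wy":0,"wz":0,"hand":1},
  {"x":-0.062,"y":-0.183,"z":0.1,"wx":0,"wy":0,"wz":0,"hand":1},
  {"x":-0.062,"y":-0.183,"z":0.1,"wx":0,"wy":0,"wz":0,"hand":1},
])

```text
time: 2.65
tool_pos: [0.4313, -0.2949, 0.0803]
tool_rot: [-0.0, 0.159, 0.987, 0.0]
contact_force: [-0.1, 0.2, -0.2]
gripper_width: 0.998
grasp_force: 0.0
```

>>> send_rows([
  {"x":0,"y":0,"z":0,"wx":0,"wy":0,"wz":0.126,"hand":0},
  {"x":0,"y":0,"z":0,"wx":0,"wy":0,"wz":0.126,"hand":0},
  {"x":0,"y":0,"z":0,"wx":0,"wy":0,"wz":0.126,"hand":0},
  {"x":0,"y":0,"z":0,"wx":0,"wy":0,"wz":0.126,"hand":0},
  {"x":0,"y":0,"z":0,"wx":0,"wy":0,"wz":0.126,"hand":0},
  {"x":0,"y":0,"z":0,"wx":0,"wy":0,"wz":0.126,"hand":0},
  {"x":0,"y":0,"z":0,"wx":0,"wy":0,"wz":0.126,"hand":0},
  {"x":0,"y":0,"z":0,"wx":0,"wy":0,"wz":0.129,"hand":0},
  {"x":0,"y":0,"z":0,"wx":0,"wy":0,"wz":0,"hand":0},
  {"x":0,"y":0,"z":0,"wx":0,"wy":0,"wz":0,"hand":0},
])

```text
time: 3.48
tool_pos: [0.4316, -0.2935, 0.0811]
tool_rot: [-0.0, 0.527, 0.85, 0.0]
contact_force: [0.2, 0.5, -0.2]
gripper_width: 0.498
grasp_force: 0.0
```

```bash
python3 plan.py .432 -.295 .003 116.2
python3 - <<'E'
from h import *
cv2.imwrite("pics/w2.png",grab_frame("wrist"))
E
```

```text
t 3.48 pos [ 0.4316 -0.2935  0.0811] yaw 116.3 turn wx wy wz [-0.    -0.001  0.003] before [-0.01  -0.002  0.52 ] after [-0.01  -0.002  0.52 ] w 0.498 F 0.0 j6 -1.2
```

View pics/w2.png

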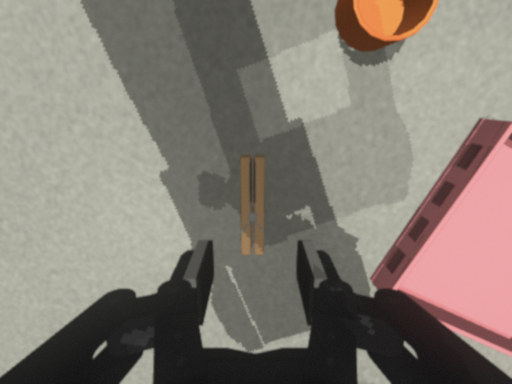

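The wrist view shows the wood peg at column 253, centred and aligned between the fingers (215–297). I descend and grip.

>>> send_rows([
  {"x":-0.01,"y":0,"z":0.08,"wx":0,"wy":0,"wz":0,"hand":0},
  {"x":0,"y":0,"z":0.08,"wx":0,"wy":0,"wz":0,"hand":0},
  {"x":0,"y":0,"z":0.08,"wx":0,"wy":0,"wz":0,"hand":0},
  {"x":0,"y":0,"z":0.08,"wx":0,"wy":0,"wz":0,"hand":0},
  {"x":0,"y":0,"z":0.08,"wx":0,"wy":0,"wz":0,"hand":0},
  {"x":0,"y":0,"z":0.06,"wx":0,"wy":0,"wz":0,"hand":0},
  {"x":0,"y":0,"z":0.04,"wx":0,"wy":0,"wz":0,"hand":0},
  {"x":0,"y":0,"z":0.02,"wx":0,"wy":0,"wz":0,"hand":0},
  {"x":0,"y":0,"z":0,"wx":0,"wy":0,"wz":0,"hand":0},
  {"x":0,"y":0,"z":0,"wx":0,"wy":0,"wz":0,"hand":-1},
])

```text
time: 4.37
tool_pos: [0.4327, -0.2952, 0.0035]
tool_rot: [0.0, 0.529, 0.849, -0.0]
contact_force: [-0.5, 0.3, 0.4]
gripper_width: 0.373
grasp_force: 0.0
```

>>> send_rows([
  {"x":0,"y":0,"z":0,"wx":0,"wy":0,"wz":0,"hand":-1},
  {"x":0,"y":0,"z":0,"wx":0,"wy":0,"wz":0,"hand":-1},
  {"x":0,"y":0,"z":0,"wx":0,"wy":0,"wz":0,"hand":-1},
  {"x":0,"y":0,"z":0,"wx":0,"wy":0,"wz":0,"hand":-1},
  {"x":0,"y":0,"z":0,"wx":0,"wy":0,"wz":0,"hand":-1},
  {"x":0,"y":0,"z":0,"wx":0,"wy":0,"wz":0,"hand":-1},
  {"x":0,"y":0,"z":0,"wx":0,"wy":0,"wz":0,"hand":-1},
  {"x":0,"y":0,"z":0,"wx":0,"wy":0,"wz":0,"hand":-1},
  {"x":0,"y":0,"z":0,"wx":0,"wy":0,"wz":0,"hand":-1},
  {"x":0,"y":0,"z":0,"wx":0,"wy":0,"wz":0,"hand":-1},
])

```text
time: 5.2
tool_pos: [0.4332, -0.2956, 0.0044]
tool_rot: [0.001, 0.529, 0.849, -0.0]
contact_force: [0.2, -0.4, 6.3]
gripper_width: 0.177
grasp_force: 61.2
```

```bash
python3 plan.py .650 -.235 .09 90
```

```text
t 5.2 pos [ 0.4332 -0.2956  0.0044] yaw 116.2 turn wx wy wz [0.001 0.002 0.582] before [-0.276  1.476 -0.569] after [ 0.404  1.446 -0.571] w 0.177 F 61.2 j6 -1.2
```

>>> send_rows([
  {"x":0,"y":0,"z":-0.06,"wx":0,"wy":0,"wz":0,"hand":-1},
  {"x":0,"y":0,"z":-0.13,"wx":0,"wy":0,"wz":0,"hand":-1},
  {"x":0,"y":0,"z":-0.13,"wx":0,"wy":0,"wz":0,"hand":-1},
  {"x":0,"y":0,"z":-0.13,"wx":0,"wy":0,"wz":0,"hand":-1},
  {"x":0,"y":0,"z":-0.12,"wx":0,"wy":0,"wz":0,"hand":-1},
  {"x":0,"y":0,"z":0,"wx":0,"wy":0,"wz":0.117,"hand":-1},
  {"x":0,"y":0,"z":0,"wx":0,"wy":0,"wz":0.117,"hand":-1},
  {"x":0,"y":0,"z":0,"wx":0,"wy":0,"wz":0.116,"hand":-1},
  {"x":0,"y":0,"z":0,"wx":0,"wy":0,"wz":0.116,"hand":-1},
  {"x":0,"y":0,"z":0,"wx":0,"wy":0,"wz":0.116,"hand":-1},
])

```text
time: 6.03
tool_pos: [0.432, -0.2946, 0.0887]
tool_rot: [-0.0, 0.709, 0.705, -0.0]
contact_force: [1.0, -0.0, -1.5]
gripper_width: 0.181
grasp_force: 60.5
```

>>> send_rows([
  {"x":0.04,"y":0.145,"z":0,"wx":0,"wy":0,"wz":0,"hand":-1},
  {"x":0.04,"y":0.145,"z":0,"wx":0,"wy":0,"wz":0,"hand":-1},
  {"x":0.04,"y":0.145,"z":0,"wx":0,"wy":0,"wz":0,"hand":-1},
  {"x":0.04,"y":0.145,"z":0,"wx":0,"wy":0,"wz":0,"hand":-1},
  {"x":0.04,"y":0.145,"z":0,"wx":0,"wy":0,"wz":0,"hand":-1},
  {"x":0.04,"y":0.145,"z":0,"wx":0,"wy":0,"wz":0,"hand":-1},
  {"x":0.04,"y":0.145,"z":0,"wx":0,"wy":0,"wz":0,"hand":-1},
  {"x":0.04,"y":0.145,"z":0,"wx":0,"wy":0,"wz":0,"hand":-1},
  {"x":0.04,"y":0.145,"z":0,"wx":0,"wy":0,"wz":0,"hand":-1},
  {"x":0.04,"y":0.145,"z":0,"wx":0,"wy":0,"wz":0,"hand":-1},
])

```text
time: 6.87
tool_pos: [0.6504, -0.2343, 0.0885]
tool_rot: [-0.001, 0.707, 0.707, -0.0]
contact_force: [-0.0, -0.1, -1.1]
gripper_width: 0.183
grasp_force: 60.5
```

```bash
python3 plan.py .650 -.235 .009 90
python3 - <<'E'
from h import *
cv2.imwrite("pics/w3.png",grab_frame("wrist"))
E
```

```text
t 6.87 pos [ 0.6504 -0.2343  0.0885] yaw 90.0 turn wx wy wz [-0.002 -0.001  0.   ] before [-0.005 -0.002  0.53 ] after [-0.004 -0.003  0.53 ] w 0.183 F 60.5 j6 -0.45
```

View pics/w3.png

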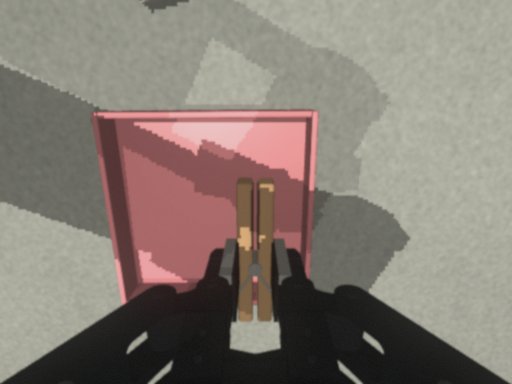

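The peg is level in the gripper above the pink tray, at columns 237–275. I lower it and release.

>>> send_rows([
  {"x":0,"y":0,"z":0.08,"wx":0,"wy":0,"wz":0,"hand":-1},
  {"x":0,"y":0,"z":0.08,"wx":0,"wy":0,"wz":0,"hand":-1},
  {"x":0,"y":0,"z":0.08,"wx":0,"wy":0,"wz":0,"hand":-1},
  {"x":0,"y":0,"z":0.08,"wx":0,"wy":0,"wz":0,"hand":-1},
  {"x":0,"y":0,"z":0.08,"wx":0,"wy":0,"wz":0,"hand":-1},
  {"x":0,"y":0,"z":0.07,"wx":0,"wy":0,"wz":0,"hand":-1},
  {"x":0,"y":0,"z":0.04,"wx":0,"wy":0,"wz":0,"hand":-1},
  {"x":0,"y":0,"z":0.02,"wx":0,"wy":0,"wz":0,"hand":-1},
  {"x":0,"y":0,"z":0,"wx":0,"wy":0,"wz":0,"hand":-1},
  {"x":0,"y":0,"z":0,"wx":0,"wy":0,"wz":0,"hand":-0.3},
])

```text
time: 7.75
tool_pos: [0.6502, -0.2352, 0.0095]
tool_rot: [0.0, 0.707, 0.707, 0.0]
contact_force: [0.1, 0.4, 0.3]
gripper_width: 0.307
grasp_force: 0.0
```

>>> send_rows([
  {"x":0,"y":0,"z":0,"wx":0,"wy":0,"wz":0,"hand":-0.3},
  {"x":0,"y":0,"z":0,"wx":0,"wy":0,"wz":0,"hand":-0.3},
  {"x":0,"y":0,"z":0,"wx":0,"wy":0,"wz":0,"hand":-0.3},
  {"x":0,"y":0,"z":0,"wx":0,"wy":0,"wz":0,"hand":-0.3},
  {"x":0,"y":0,"z":-0.05,"wx":0,"wy":0,"wz":0,"hand":-0.3},
  {"x":0,"y":0,"z":-0.13,"wx":0,"wy":0,"wz":0,"hand":-0.3},
  {"x":0,"y":0,"z":-0.13,"wx":0,"wy":0,"wz":0,"hand":-0.3},
  {"x":0,"y":0,"z":-0.13,"wx":0,"wy":0,"wz":0,"hand":0},
  {"x":0,"y":0,"z":-0.13,"wx":0,"wy":0,"wz":0,"hand":0},
  {"x":0,"y":0,"z":0,"wx":0,"wy":0,"wz":0,"hand":0},
])

```text
time: 8.58
tool_pos: [0.653, -0.2364, 0.1011]
tool_rot: [0.004, 0.707, 0.707, 0.002]
contact_force: [1.0, -1.2, 1.4]
gripper_width: 0.499
grasp_force: 0.0
```

```bash
python3 plan.py .445 -.0024 .09 8.9
```

```text
t 8.58 pos [ 0.653  -0.2364  0.1011] yaw 90.0 turn wx wy wz [ 0.013 -0.003  1.802] before [ 1.56  -1.387  0.056] after [-1.129 -1.756  0.074] w 0.499 F 0.0 j6 -0.45
```

>>> send_rows([
  {"x":0.156,"y":-0.137,"z":0,"wx":0,"wy":0,"wz":0,"hand":0},
  {"x":0.156,"y":-0.137,"z":0,"wx":0,"wy":0,"wz":0,"hand":0},
  {"x":0.156,"y":-0.137,"z":0,"wx":0,"wy":0,"wz":0,"hand":0},
  {"x":0.156,"y":-0.137,"z":0,"wx":0,"wy":0,"wz":0,"hand":0},
  {"x":0.156,"y":-0.137,"z":0,"wx":0,"wy":0,"wz":0,"hand":0},
  {"x":0.156,"y":-0.137,"z":0,"wx":0,"wy":0,"wz":0,"hand":0},
  {"x":0.156,"y":-0.137,"z":0,"wx":0,"wy":0,"wz":0,"hand":0},
  {"x":0.156,"y":-0.137,"z":0,"wx":0,"wy":0,"wz":0,"hand":0},
  {"x":0.156,"y":-0.137,"z":0,"wx":0,"wy":0,"wz":0,"hand":0},
  {"x":0.156,"y":-0.137,"z":0,"wx":0,"wy":0,"wz":0,"hand":0},
])

```text
time: 9.42
tool_pos: [0.443, -0.0, 0.0941]
tool_rot: [-0.0, 0.707, 0.707, -0.0]
contact_force: [0.1, -0.2, 0.7]
gripper_width: 0.497
grasp_force: 0.0
```

>>> send_rows([
  {"x":0,"y":0,"z":0,"wx":0,"wy":0,"wz":0.139,"hand":0},
  {"x":0,"y":0,"z":0,"wx":0,"wy":0,"wz":0.139,"hand":0},
  {"x":0,"y":0,"z":0,"wx":0,"wy":0,"wz":0.139,"hand":0},
  {"x":0,"y":0,"z":0,"wx":0,"wy":0,"wz":0.139,"hand":0},
  {"x":0,"y":0,"z":0,"wx":0,"wy":0,"wz":0.139,"hand":0},
  {"x":0,"y":0,"z":0,"wx":0,"wy":0,"wz":0.139,"hand":0},
  {"x":0,"y":0,"z":0,"wx":0,"wy":0,"wz":0.139,"hand":0},
  {"x":0,"y":0,"z":0,"wx":0,"wy":0,"wz":0.139,"hand":0},
  {"x":0,"y":0,"z":0,"wx":0,"wy":0,"wz":0.139,"hand":0},
  {"x":0,"y":0,"z":0,"wx":0,"wy":0,"wz":0.139,"hand":0},
])

```text
time: 10.25
tool_pos: [0.4441, -0.0009, 0.0942]
tool_rot: [-0.0, 0.972, 0.235, -0.0]
contact_force: [-0.3, -0.0, -1.1]
gripper_width: 0.499
grasp_force: 0.0
```

>>> send_rows([
  {"x":0,"y":0,"z":0,"wx":0,"wy":0,"wz":0.139,"hand":0},
  {"x":0,"y":0,"z":0,"wx":0,"wy":0,"wz":0.139,"hand":0},
  {"x":0,"y":0,"z":0,"wx":0,"wy":0,"wz":0.134,"hand":0},
  {"x":0,"y":0,"z":0,"wx":0,"wy":0,"wz":0,"hand":0},
  {"x":0,"y":0,"z":0,"wx":0,"wy":0,"wz":0,"hand":0},
  {"x":0,"y":0,"z":0,"wx":0,"wy":0,"wz":0,"hand":0},
  {"x":0,"y":0,"z":0,"wx":0,"wy":0,"wz":0,"hand":0},
  {"x":0,"y":0,"z":0,"wx":0,"wy":0,"wz":0,"hand":0},
  {"x":0,"y":0,"z":0,"wx":0,"wy":0,"wz":0,"hand":0},
  {"x":0,"y":0,"z":0,"wx":0,"wy":0,"wz":0,"hand":0},
])

```text
time: 11.08
tool_pos: [0.4445, -0.001, 0.0948]
tool_rot: [0.0, 0.997, 0.078, -0.0]
contact_force: [0.7, 0.8, 0.6]
gripper_width: 0.5
grasp_force: 0.0
```

```bash
python3 plan.py .445 -.0024 .005 8.9
python3 - <<'E'
from h import *
a=grab_frame("wrist"); b=grab_frame("top")[110:260,270:400]
cv2.imwrite("pics/w4.png",np.hstack([a[::1,100:420],cv2.resize(b,(332,384))]))
E
```

```text
t 11.08 pos [ 0.4445 -0.001   0.0948] yaw 8.9 turn wx wy wz [0.    0.    0.001] before [0.002 0.01  0.599] after [0.002 0.01  0.599] w 0.5 F 0.0 j6 1.25
```

View pics/w4.png

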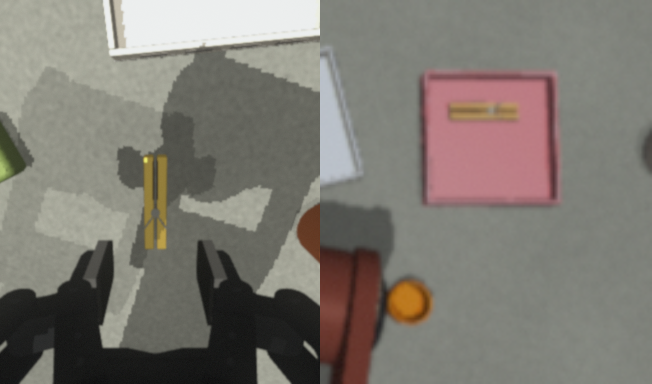

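The wood peg lies flat in the pink tray (right panel, about (484,111)). The yellow peg is aligned between the fingers (left panel, column 155). I grip it now.

>>> send_rows([
  {"x":0,"y":0.01,"z":0.1,"wx":0,"wy":0,"wz":0,"hand":0},
  {"x":0,"y":0,"z":0.1,"wx":0,"wy":0,"wz":0,"hand":0},
  {"x":0,"y":0,"z":0.1,"wx":0,"wy":0,"wz":0,"hand":0},
  {"x":0,"y":0,"z":0.1,"wx":0,"wy":0,"wz":0,"hand":0},
  {"x":0,"y":0,"z":0.09,"wx":0,"wy":0,"wz":0,"hand":0},
  {"x":0,"y":0,"z":0.06,"wx":0,"wy":0,"wz":0,"hand":0},
  {"x":0,"y":0,"z":0.03,"wx":0,"wy":0,"wz":0,"hand":0},
  {"x":0,"y":0,"z":0.015,"wx":0,"wy":0,"wz":0,"hand":0},
  {"x":0,"y":0,"z":0,"wx":0,"wy":0,"wz":0,"hand":0},
  {"x":0,"y":0,"z":0,"wx":0,"wy":0,"wz":0,"hand":-1},
])

```text
time: 12.02
tool_pos: [0.4453, -0.0026, 0.0062]
tool_rot: [0.0, 0.997, 0.078, 0.001]
contact_force: [-0.2, -0.4, 0.1]
gripper_width: 0.371
grasp_force: 0.0
```

>>> send_rows([
  {"x":0,"y":0,"z":0,"wx":0,"wy":0,"wz":0,"hand":-1},
  {"x":0,"y":0,"z":0,"wx":0,"wy":0,"wz":0,"hand":-1},
  {"x":0,"y":0,"z":0,"wx":0,"wy":0,"wz":0,"hand":-1},
  {"x":0,"y":0,"z":0,"wx":0,"wy":0,"wz":0,"hand":-1},
  {"x":0,"y":0,"z":0,"wx":0,"wy":0,"wz":0,"hand":-1},
  {"x":0,"y":0,"z":0,"wx":0,"wy":0,"wz":0,"hand":-1},
  {"x":0,"y":0,"z":-0.07,"wx":0,"wy":0,"wz":0,"hand":-1},
  {"x":0,"y":0,"z":-0.17,"wx":0,"wy":0,"wz":0,"hand":-1},
  {"x":0,"y":0,"z":-0.17,"wx":0,"wy":0,"wz":0,"hand":-1},
  {"x":0,"y":0,"z":-0.17,"wx":0,"wy":0,"wz":0,"hand":-1},
])

```text
time: 12.85
tool_pos: [0.4439, -0.0023, 0.0934]
tool_rot: [-0.0, 0.997, 0.078, -0.001]
contact_force: [0.2, -0.3, 0.4]
gripper_width: 0.177
grasp_force: 58.6
```

```bash
python3 plan.py .590 -.235 .09 90
```

```text
t 12.85 pos [ 0.4439 -0.0023  0.0934] yaw 8.9 turn wx wy wz [-2.000e-03  1.000e-03 -1.802e+00] before [0.722 1.683 0.021] after [-1.551  0.974  0.023] w 0.177 F 58.6 j6 1.24
```

>>> send_rows([
  {"x":0.072,"y":0.168,"z":0,"wx":0,"wy":0,"wz":0,"hand":-1},
  {"x":0.072,"y":0.168,"z":0,"wx":0,"wy":0,"wz":0,"hand":-1},
  {"x":0.072,"y":0.168,"z":0,"wx":0,"wy":0,"wz":0,"hand":-1},
  {"x":0.072,"y":0.168,"z":0,"wx":0,"wy":0,"wz":0,"hand":-1},
  {"x":0.072,"y":0.168,"z":0,"wx":0,"wy":0,"wz":0,"hand":-1},
  {"x":0.072,"y":0.168,"z":0,"wx":0,"wy":0,"wz":0,"hand":-1},
  {"x":0.072,"y":0.168,"z":0,"wx":0,"wy":0,"wz":0,"hand":-1},
  {"x":0.072,"y":0.168,"z":0,"wx":0,"wy":0,"wz":0,"hand":-1},
  {"x":0.072,"y":0.168,"z":0,"wx":0,"wy":0,"wz":0,"hand":-1},
  {"x":0.072,"y":0.168,"z":0,"wx":0,"wy":0,"wz":0,"hand":-1},
])

```text
time: 13.68
tool_pos: [0.5907, -0.2358, 0.0927]
tool_rot: [-0.0, 0.997, 0.077, -0.0]
contact_force: [-0.6, 0.2, 0.2]
gripper_width: 0.182
grasp_force: 58.7
```

>>> send_rows([
  {"x":0,"y":0,"z":0,"wx":0,"wy":0,"wz":-0.139,"hand":-1},
  {"x":0,"y":0,"z":0,"wx":0,"wy":0,"wz":-0.139,"hand":-1},
  {"x":0,"y":0,"z":0,"wx":0,"wy":0,"wz":-0.139,"hand":-1},
  {"x":0,"y":0,"z":0,"wx":0,"wy":0,"wz":-0.139,"hand":-1},
  {"x":0,"y":0,"z":0,"wx":0,"wy":0,"wz":-0.139,"hand":-1},
  {"x":0,"y":0,"z":0,"wx":0,"wy":0,"wz":-0.139,"hand":-1},
  {"x":0,"y":0,"z":0,"wx":0,"wy":0,"wz":-0.139,"hand":-1},
  {"x":0,"y":0,"z":0,"wx":0,"wy":0,"wz":-0.139,"hand":-1},
  {"x":0,"y":0,"z":0,"wx":0,"wy":0,"wz":-0.139,"hand":-1},
  {"x":0,"y":0,"z":0,"wx":0,"wy":0,"wz":-0.139,"hand":-1},
])

```text
time: 14.52
tool_pos: [0.5901, -0.2345, 0.0928]
tool_rot: [-0.0, 0.81, 0.586, -0.0]
contact_force: [-0.3, 0.6, 0.2]
gripper_width: 0.177
grasp_force: 58.7
```

>>> send_rows([
  {"x":0,"y":0,"z":0,"wx":0,"wy":0,"wz":-0.139,"hand":-1},
  {"x":0,"y":0,"z":0,"wx":0,"wy":0,"wz":-0.139,"hand":-1},
  {"x":0,"y":0,"z":0,"wx":0,"wy":0,"wz":-0.134,"hand":-1},
  {"x":0,"y":0,"z":0,"wx":0,"wy":0,"wz":0,"hand":-1},
  {"x":0,"y":0,"z":0,"wx":0,"wy":0,"wz":0,"hand":-1},
  {"x":0,"y":0,"z":0,"wx":0,"wy":0,"wz":0,"hand":-1},
  {"x":0,"y":0,"z":0,"wx":0,"wy":0,"wz":0,"hand":-1},
  {"x":0,"y":0,"z":0,"wx":0,"wy":0,"wz":0,"hand":-1},
  {"x":0,"y":0,"z":0,"wx":0,"wy":0,"wz":0,"hand":-1},
  {"x":0,"y":0,"z":0,"wx":0,"wy":0,"wz":0,"hand":-1},
])

```text
time: 15.35
tool_pos: [0.5904, -0.2347, 0.0925]
tool_rot: [-0.0, 0.707, 0.707, -0.0]
contact_force: [0.6, 0.2, -0.7]
gripper_width: 0.179
grasp_force: 58.7
```

```bash
python3 plan.py .590 -.235 .0105 90
```

```text
t 15.35 pos [ 0.5904 -0.2347  0.0925] yaw 90.0 turn wx wy wz [-0.    -0.    -0.001] before [-0.002 -0.002  0.547] after [-0.002 -0.003  0.547] w 0.179 F 58.7 j6 -0.49
```

>>> send_rows([
  {"x":0,"y":0,"z":0.08,"wx":0,"wy":0,"wz":0,"hand":-1},
  {"x":0,"y":0,"z":0.08,"wx":0,"wy":0,"wz":0,"hand":-1},
  {"x":0,"y":0,"z":0.08,"wx":0,"wy":0,"wz":0,"hand":-1},
  {"x":0,"y":0,"z":0.08,"wx":0,"wy":0,"wz":0,"hand":-1},
  {"x":0,"y":0,"z":0.08,"wx":0,"wy":0,"wz":0,"hand":-1},
  {"x":0,"y":0,"z":0.08,"wx":0,"wy":0,"wz":0,"hand":-1},
  {"x":0,"y":0,"z":0.05,"wx":0,"wy":0,"wz":0,"hand":-1},
  {"x":0,"y":0,"z":0.02,"wx":0,"wy":0,"wz":0,"hand":-1},
  {"x":0,"y":0,"z":0,"wx":0,"wy":0,"wz":0,"hand":-1},
  {"x":0,"y":0,"z":0,"wx":0,"wy":0,"wz":0,"hand":-0.3},
])

```text
time: 16.18
tool_pos: [0.5909, -0.2349, 0.0103]
tool_rot: [0.0, 0.707, 0.707, 0.0]
contact_force: [-0.1, -0.8, -0.2]
gripper_width: 0.307
grasp_force: 0.0
```

>>> send_rows([
  {"x":0,"y":0,"z":0,"wx":0,"wy":0,"wz":0,"hand":-0.3},
  {"x":0,"y":0,"z":0,"wx":0,"wy":0,"wz":0,"hand":-0.3},
  {"x":0,"y":0,"z":0,"wx":0,"wy":0,"wz":0,"hand":-0.3},
  {"x":0,"y":0,"z":0,"wx":0,"wy":0,"wz":0,"hand":-0.3},
  {"x":0,"y":0,"z":-0.05,"wx":0,"wy":0,"wz":0,"hand":-0.3},
  {"x":0,"y":0,"z":-0.13,"wx":0,"wy":0,"wz":0,"hand":-0.3},
  {"x":0,"y":0,"z":-0.15,"wx":0,"wy":0,"wz":0,"hand":-0.3},
  {"x":0,"y":0,"z":-0.15,"wx":0,"wy":0,"wz":0,"hand":1},
  {"x":0,"y":0,"z":-0.15,"wx":0,"wy":0,"wz":0,"hand":1},
  {"x":0,"y":0,"z":-0.08,"wx":0,"wy":0,"wz":0,"hand":1},
])

```text
time: 17.02
tool_pos: [0.5919, -0.2355, 0.1206]
tool_rot: [0.002, 0.707, 0.707, 0.001]
contact_force: [-0.2, 0.4, 0.4]
gripper_width: 0.763
grasp_force: 0.0
```

```bash
python3 plan.py .443 -.144 .11 90
```

```text
t 17.02 pos [ 0.5919 -0.2355  0.1206] yaw 90.0 turn wx wy wz [ 0.006  0.003 -0.   ] before [ 0.61  -0.993  0.065] after [ 0.61  -0.993  0.071] w 0.763 F 0.0 j6 -0.5
```

>>> send_rows([
  {"x":0.061,"y":-0.098,"z":0,"wx":0,"wy":0,"wz":0,"hand":1},
  {"x":0.061,"y":-0.098,"z":0,"wx":0,"wy":0,"wz":0,"hand":1},
  {"x":0.061,"y":-0.098,"z":0,"wx":0,"wy":0,"wz":0,"hand":1},
  {"x":0.061,"y":-0.098,"z":0,"wx":0,"wy":0,"wz":0,"hand":1},
  {"x":0.061,"y":-0.098,"z":0,"wx":0,"wy":0,"wz":0,"hand":1},
  {"x":0.061,"y":-0.098,"z":0,"wx":0,"wy":0,"wz":0,"hand":1},
  {"x":0.061,"y":-0.098,"z":0,"wx":0,"wy":0,"wz":0,"hand":1},
  {"x":0.061,"y":-0.098,"z":0,"wx":0,"wy":0,"wz":0,"hand":1},
  {"x":0.061,"y":-0.098,"z":0,"wx":0,"wy":0,"wz":0,"hand":1},
  {"x":0.061,"y":-0.098,"z":0,"wx":0,"wy":0,"wz":0,"hand":1},
])

```text
time: 17.85
tool_pos: [0.4425, -0.1427, 0.1164]
tool_rot: [-0.0, 0.707, 0.707, -0.0]
contact_force: [-0.3, -1.1, 0.5]
gripper_width: 0.995
grasp_force: 0.0
```

```bash
python3 plan.py .443 -.1445 .006 90
python3 - <<'E'
from h import *
a=grab_frame("wrist"); b=grab_frame("top")[125:265,285:405]
cv2.imwrite("pics/w5.png",np.hstack([a,cv2.resize(b,(288,384))]))
E
```

```text
t 17.85 pos [ 0.4425 -0.1427  0.1164] yaw 90.0 turn wx wy wz [-0. -0. -0.] before [-0.012  0.003  0.736] after [-0.012  0.003  0.736] w 0.995 F 0.0 j6 -0.47
```

View pics/w5.png

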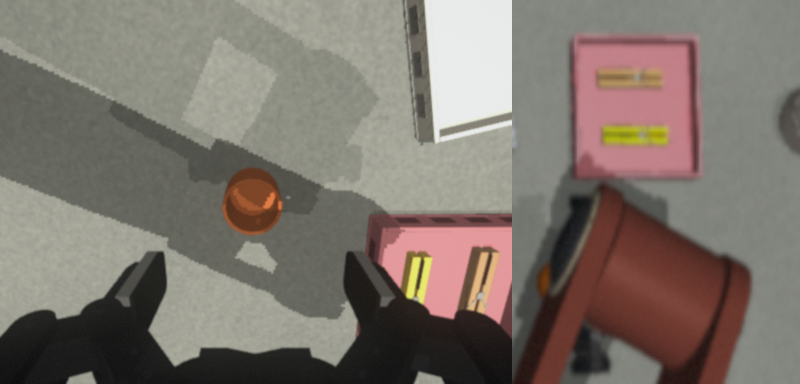

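Both pegs lie flat in the pink tray (right panel). The orange cup is centred between the fingers at (252,202). I descend.

>>> send_rows([
  {"x":-0.012,"y":0,"z":0.11,"wx":0,"wy":0,"wz":0,"hand":1},
  {"x":0,"y":0,"z":0.11,"wx":0,"wy":0,"wz":0,"hand":1},
  {"x":0,"y":0,"z":0.11,"wx":0,"wy":0,"wz":0,"hand":1},
  {"x":0,"y":0,"z":0.11,"wx":0,"wy":0,"wz":0,"hand":1},
  {"x":0,"y":0,"z":0.11,"wx":0,"wy":0,"wz":0,"hand":1},
  {"x":0,"y":0,"z":0.08,"wx":0,"wy":0,"wz":0,"hand":1},
  {"x":0,"y":0,"z":0.06,"wx":0,"wy":0,"wz":0,"hand":1},
  {"x":0,"y":0,"z":0.03,"wx":0,"wy":0,"wz":0,"hand":1},
  {"x":0,"y":0,"z":0.01,"wx":0,"wy":0,"wz":0,"hand":1},
  {"x":0,"y":0,"z":0,"wx":0,"wy":0,"wz":0,"hand":0.5},
])

```text
time: 18.78
tool_pos: [0.4438, -0.1452, 0.0071]
tool_rot: [0.0, 0.707, 0.707, 0.0]
contact_force: [-0.1, 0.4, -0.9]
gripper_width: 0.879
grasp_force: 0.0
```

>>> send_rows([
  {"x":0,"y":0,"z":0,"wx":0,"wy":0,"wz":0,"hand":0.4},
  {"x":0,"y":0,"z":0,"wx":0,"wy":0,"wz":0,"hand":0.3},
  {"x":0,"y":0,"z":0,"wx":0,"wy":0,"wz":0,"hand":0.2},
  {"x":0,"y":0,"z":0,"wx":0,"wy":0,"wz":0,"hand":0.1},
  {"x":0,"y":0,"z":0,"wx":0,"wy":0,"wz":0,"hand":0},
  {"x":0,"y":0,"z":0,"wx":0,"wy":0,"wz":0,"hand":-1},
  {"x":0,"y":0,"z":0,"wx":0,"wy":0,"wz":0,"hand":-1},
  {"x":0,"y":0,"z":0,"wx":0,"wy":0,"wz":0,"hand":-1},
  {"x":0,"y":0,"z":0,"wx":0,"wy":0,"wz":0,"hand":-1},
  {"x":0,"y":0,"z":0,"wx":0,"wy":0,"wz":0,"hand":-1},
])

```text
time: 19.62
tool_pos: [0.4442, -0.1454, 0.008]
tool_rot: [0.001, 0.707, 0.707, 0.0]
contact_force: [-0.6, 0.6, 5.7]
gripper_width: 0.52
grasp_force: 61.5
```

```bash
python3 plan.py .605 .191 .1 90;python3 - <<'E'
from h import *
cv2.imwrite("pics/w6.png",grab_frame("wrist"))
E
```

```text
t 19.62 pos [ 0.4442 -0.1454  0.008 ] yaw 90.0 turn wx wy wz [ 0.002  0.001 -0.   ] before [ 2.242  1.073 -0.614] after [ 2.243  1.072 -0.614] w 0.52 F 61.5 j6 -0.48
```

View pics/w6.png

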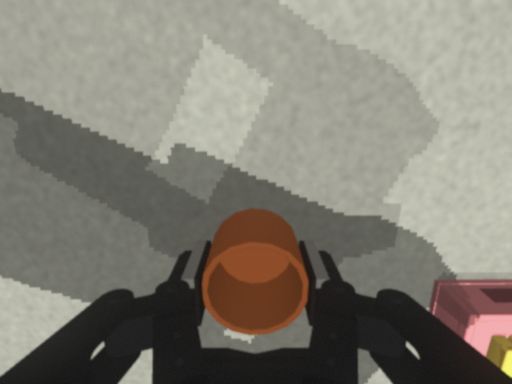

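The cup is gripped upright at (255,280). I lift it and carry it to the dark tray.

>>> send_rows([
  {"x":0,"y":0,"z":-0.03,"wx":0,"wy":0,"wz":0,"hand":-1},
  {"x":0,"y":0,"z":-0.07,"wx":0,"wy":0,"wz":0,"hand":-1},
  {"x":0,"y":0,"z":-0.12,"wx":0,"wy":0,"wz":0,"hand":-1},
  {"x":0,"y":0,"z":-0.12,"wx":0,"wy":0,"wz":0,"hand":-1},
  {"x":0,"y":0,"z":-0.12,"wx":0,"wy":0,"wz":0,"hand":-1},
  {"x":0,"y":0,"z":-0.1,"wx":0,"wy":0,"wz":0,"hand":-1},
  {"x":0,"y":0,"z":-0.05,"wx":0,"wy":0,"wz":0,"hand":-1},
  {"x":0.05,"y":0.024,"z":0,"wx":0,"wy":0,"wz":0,"hand":-1},
  {"x":0.1,"y":0.048,"z":0,"wx":0,"wy":0,"wz":0,"hand":-1},
  {"x":0.15,"y":0.072,"z":0,"wx":0,"wy":0,"wz":0,"hand":-1},
])

```text
time: 20.5
tool_pos: [0.4644, -0.0998, 0.0977]
tool_rot: [-0.0, 0.708, 0.706, -0.0]
contact_force: [1.1, -0.1, -0.1]
gripper_width: 0.514
grasp_force: 61.0
```

>>> send_rows([
  {"x":0.2,"y":0.096,"z":0,"wx":0,"wy":0,"wz":0,"hand":-1},
  {"x":0.2,"y":0.096,"z":0,"wx":0,"wy":0,"wz":0,"hand":-1},
  {"x":0.2,"y":0.096,"z":0,"wx":0,"wy":0,"wz":0,"hand":-1},
  {"x":0.2,"y":0.096,"z":0,"wx":0,"wy":0,"wz":0,"hand":-1},
  {"x":0.2,"y":0.096,"z":0,"wx":0,"wy":0,"wz":0,"hand":-1},
  {"x":0.2,"y":0.096,"z":0,"wx":0,"wy":0,"wz":0,"hand":-1},
  {"x":0.2,"y":0.096,"z":0,"wx":0,"wy":0,"wz":0,"hand":-1},
  {"x":0.2,"y":0.096,"z":0,"wx":0,"wy":0,"wz":0,"hand":-1},
  {"x":0.2,"y":0.096,"z":0,"wx":0,"wy":0,"wz":0,"hand":-1},
  {"x":0.1,"y":0.048,"z":0,"wx":0,"wy":0,"wz":0,"hand":-1},
])

```text
time: 21.33
tool_pos: [0.6018, 0.1887, 0.097]
tool_rot: [-0.001, 0.706, 0.708, -0.0]
contact_force: [0.1, -0.3, -0.3]
gripper_width: 0.515
grasp_force: 61.0
```

```bash
python3 plan.py .605 .191 .0125 90
```

```text
t 21.33 pos [0.6018 0.1887 0.097 ] yaw 90.1 turn wx wy wz [-0.002 -0.001  0.003] before [0.015 0.023 0.563] after [0.015 0.022 0.563] w 0.515 F 61.0 j6 0.18
```

>>> send_rows([
  {"x":0.015,"y":0.022,"z":0.05,"wx":0,"wy":0,"wz":0,"hand":-1},
  {"x":0,"y":0,"z":0.1,"wx":0,"wy":0,"wz":0,"hand":-1},
  {"x":0,"y":0,"z":0.1,"wx":0,"wy":0,"wz":0,"hand":-1},
  {"x":0,"y":0,"z":0.1,"wx":0,"wy":0,"wz":0,"hand":-1},
  {"x":0,"y":0,"z":0.08,"wx":0,"wy":0,"wz":0,"hand":-1},
  {"x":0,"y":0,"z":0.06,"wx":0,"wy":0,"wz":0,"hand":-1},
  {"x":0,"y":0,"z":0.04,"wx":0,"wy":0,"wz":0,"hand":-1},
  {"x":0,"y":0,"z":0.02,"wx":0,"wy":0,"wz":0,"hand":-1},
  {"x":0,"y":0,"z":0.01,"wx":0,"wy":0,"wz":0,"hand":-1},
  {"x":0,"y":0,"z":0,"wx":0,"wy":0,"wz":0,"hand":-1},
])

```text
time: 22.17
tool_pos: [0.6055, 0.1872, 0.0148]
tool_rot: [0.0, 0.707, 0.707, 0.0]
contact_force: [-0.1, -0.7, -0.0]
gripper_width: 0.52
grasp_force: 61.0
```

```bash
python3 plan.py .605 .191 .0115 90
```

```text
t 22.17 pos [0.6055 0.1872 0.0148] yaw 90.0 turn wx wy wz [ 0.001 -0.    -0.   ] before [ 0.026 -0.003  0.022] after [ 0.026 -0.003  0.022] w 0.52 F 61.0 j6 0.18
```

>>> send_rows([
  {"x":0.015,"y":0,"z":0.008,"wx":0,"wy":0,"wz":0,"hand":-1},
  {"x":0,"y":0,"z":0.008,"wx":0,"wy":0,"wz":0,"hand":-1},
  {"x":0,"y":0,"z":0,"wx":0,"wy":0,"wz":0,"hand":0.1},
  {"x":0,"y":0,"z":0,"wx":0,"wy":0,"wz":0,"hand":0.2},
  {"x":0,"y":0,"z":0,"wx":0,"wy":0,"wz":0,"hand":0.4},
  {"x":0,"y":0,"z":0,"wx":0,"wy":0,"wz":0,"hand":0.5},
  {"x":0,"y":0,"z":0,"wx":0,"wy":0,"wz":0,"hand":0.5},
  {"x":0,"y":0,"z":0,"wx":0,"wy":0,"wz":0,"hand":0.5},
  {"x":0,"y":0,"z":-0.03,"wx":0,"wy":0,"wz":0,"hand":0.5},
  {"x":0,"y":0,"z":-0.08,"wx":0,"wy":0,"wz":0,"hand":0.5},
])

```text
time: 23.0
tool_pos: [0.6035, 0.1891, 0.0271]
tool_rot: [-0.001, 0.707, 0.707, -0.002]
contact_force: [0.2, -0.0, 0.0]
gripper_width: 0.752
grasp_force: 0.0
```

>>> send_rows([
  {"x":0,"y":0,"z":-0.12,"wx":0,"wy":0,"wz":0,"hand":0.5},
  {"x":0,"y":0,"z":-0.15,"wx":0,"wy":0,"wz":0,"hand":0.5},
  {"x":0,"y":0,"z":-0.15,"wx":0,"wy":0,"wz":0,"hand":0.5},
  {"x":0,"y":0,"z":-0.15,"wx":0,"wy":0,"wz":0,"hand":1},
  {"x":0,"y":0,"z":0,"wx":0,"wy":0,"wz":0,"hand":1},
  {"x":0.09,"y":-0.21,"z":0,"wx":0,"wy":0,"wz":0,"hand":1},
  {"x":0.09,"y":-0.21,"z":0,"wx":0,"wy":0,"wz":0,"hand":1},
  {"x":0.09,"y":-0.21,"z":0,"wx":0,"wy":0,"wz":0,"hand":1},
  {"x":0.09,"y":-0.21,"z":0,"wx":0,"wy":0,"wz":0,"hand":1},
  {"x":0.09,"y":-0.21,"z":0,"wx":0,"wy":0,"wz":0,"hand":1},
])

```text
time: 23.83
tool_pos: [0.4462, 0.2573, 0.1143]
tool_rot: [-0.0, 0.707, 0.707, 0.0]
contact_force: [0.3, -0.4, -0.7]
gripper_width: 0.999
grasp_force: 0.0
```

```bash
python3 plan.py .415 .272 .11 90
python3 - <<'E'
from h import *
a=grab_frame("wrist"); b=grab_frame("top")[130:260,120:210]
cv2.imwrite("pics/w7.png",np.hstack([a,cv2.resize(b,(266,384))]))
E
```

```text
t 23.83 pos [0.4462 0.2573 0.1143] yaw 90.0 turn wx wy wz [ 0.    -0.    -0.001] before [ 0.098 -0.208  0.029] after [ 0.098 -0.208  0.029] w 0.999 F 0.0 j6 0.38
```

View pics/w7.png

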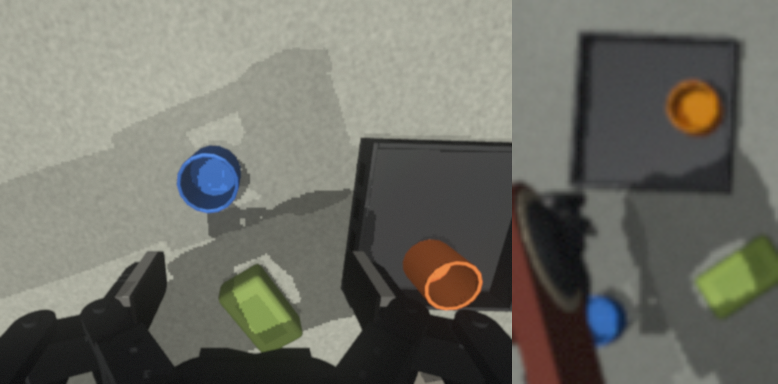

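Orange cup stands in the dark tray (right panel (694,107)). The blue cup rim is at about (208,182) in the wrist view. I check the rim by ray while moving over it.

>>> send_rows([
  {"x":0.033,"y":-0.07,"z":0,"wx":0,"wy":0,"wz":0,"hand":1},
  {"x":0.033,"y":-0.07,"z":0,"wx":0,"wy":0,"wz":0,"hand":1},
  {"x":0.033,"y":-0.07,"z":0,"wx":0,"wy":0,"wz":0,"hand":1},
  {"x":0,"y":0,"z":0,"wx":0,"wy":0,"wz":0,"hand":1},
  {"x":0,"y":0,"z":0,"wx":0,"wy":0,"wz":0,"hand":1},
  {"x":0,"y":0,"z":0,"wx":0,"wy":0,"wz":0,"hand":1},
  {"x":0,"y":0,"z":0,"wx":0,"wy":0,"wz":0,"hand":1},
  {"x":0,"y":0,"z":0,"wx":0,"wy":0,"wz":0,"hand":1},
  {"x":0,"y":0,"z":0,"wx":0,"wy":0,"wz":0,"hand":1},
  {"x":0,"y":0,"z":0,"wx":0,"wy":0,"wz":0,"hand":1},
])

```text
time: 24.77
tool_pos: [0.4164, 0.2717, 0.1141]
tool_rot: [-0.0, 0.707, 0.707, -0.0]
contact_force: [-0.8, 0.5, -0.0]
gripper_width: 0.998
grasp_force: 0.0
```

```bash
python3 - <<'E'
from h import *
c=calibration("wrist"); a=grab_frame("wrist"); cv2.imwrite("pics/w8.png",a)
k=blob(a,(150,80,200,200),((100,100,40),(130,255,255)))
for z in (.04,0): 
    P=ray(c,k,z)*1000; print(z,P.min(0).round(1),P.max(0).round(1))
print(k.min(0),k.max(0), (-c["R"].T@c["t"]).round(3))
E
python3 plan.py .415 .272 .006 90
```

```text
0.04 [389.4 254.6  40. ] [434.5 306.2  40. ]
0 [384.4 236.7   0. ] [437.8 297.9   0. ]
[217.8125 163.0625] [278.3125 229.4375] [0.417 0.351 0.256]
t 24.82 pos [0.4164 0.2717 0.1141] yaw 90.0 turn wx wy wz [-0.     0.    -0.001] before [ 0.002 -0.009  0.721] after [ 0.002 -0.009  0.721] w 0.997 F 0.0 j6 0.43
```

The rim ray puts the blue cup at about (0.413, 0.274), within 2–3 mm of the first estimate. I adjust slightly and grip.

>>> send_rows([
  {"x":0.016,"y":-0.02,"z":0.1,"wx":0,"wy":0,"wz":0,"hand":1},
  {"x":0,"y":0,"z":0.11,"wx":0,"wy":0,"wz":0,"hand":1},
  {"x":0,"y":0,"z":0.11,"wx":0,"wy":0,"wz":0,"hand":1},
  {"x":0,"y":0,"z":0.11,"wx":0,"wy":0,"wz":0,"hand":1},
  {"x":0,"y":0,"z":0.1,"wx":0,"wy":0,"wz":0,"hand":1},
  {"x":0,"y":0,"z":0.08,"wx":0,"wy":0,"wz":0,"hand":1},
  {"x":0,"y":0,"z":0.06,"wx":0,"wy":0,"wz":0,"hand":1},
  {"x":0,"y":0,"z":0.03,"wx":0,"wy":0,"wz":0,"hand":1},
  {"x":0,"y":0,"z":0.01,"wx":0,"wy":0,"wz":0,"hand":1},
  {"x":0,"y":0,"z":0,"wx":0,"wy":0,"wz":0,"hand":0.5},
])

```text
time: 25.65
tool_pos: [0.4134, 0.2743, 0.0077]
tool_rot: [0.0, 0.707, 0.707, 0.0]
contact_force: [-0.5, -0.2, -0.4]
gripper_width: 0.883
grasp_force: 0.0
```

>>> send_rows([
  {"x":0,"y":0,"z":0,"wx":0,"wy":0,"wz":0,"hand":0.4},
  {"x":0,"y":0,"z":0,"wx":0,"wy":0,"wz":0,"hand":0.3},
  {"x":0,"y":0,"z":0,"wx":0,"wy":0,"wz":0,"hand":0.2},
  {"x":0,"y":0,"z":0,"wx":0,"wy":0,"wz":0,"hand":0.1},
  {"x":0,"y":0,"z":0,"wx":0,"wy":0,"wz":0,"hand":0},
  {"x":0,"y":0,"z":0,"wx":0,"wy":0,"wz":0,"hand":-1},
  {"x":0,"y":0,"z":0,"wx":0,"wy":0,"wz":0,"hand":-1},
  {"x":0,"y":0,"z":0,"wx":0,"wy":0,"wz":0,"hand":-1},
  {"x":0,"y":0,"z":0,"wx":0,"wy":0,"wz":0,"hand":-1},
  {"x":0,"y":0,"z":0,"wx":0,"wy":0,"wz":0,"hand":-1},
])

```text
time: 26.48
tool_pos: [0.4139, 0.2746, 0.0086]
tool_rot: [0.0, 0.707, 0.707, 0.001]
contact_force: [-0.1, -0.2, 6.1]
gripper_width: 0.516
grasp_force: 61.5
```

>>> send_rows([
  {"x":0,"y":0,"z":-0.03,"wx":0,"wy":0,"wz":0,"hand":-1},
  {"x":0,"y":0,"z":-0.07,"wx":0,"wy":0,"wz":0,"hand":-1},
  {"x":0,"y":0,"z":-0.12,"wx":0,"wy":0,"wz":0,"hand":-1},
  {"x":0,"y":0,"z":-0.12,"wx":0,"wy":0,"wz":0,"hand":-1},
  {"x":0,"y":0,"z":-0.12,"wx":0,"wy":0,"wz":0,"hand":-1},
  {"x":0,"y":0,"z":-0.12,"wx":0,"wy":0,"wz":0,"hand":-1},
  {"x":0,"y":0,"z":-0.07,"wx":0,"wy":0,"wz":0,"hand":-1},
  {"x":0,"y":0,"z":-0.03,"wx":0,"wy":0,"wz":0,"hand":-1},
  {"x":0,"y":0,"z":0,"wx":0,"wy":0,"wz":0,"hand":-1},
  {"x":0,"y":0,"z":0,"wx":0,"wy":0,"wz":0,"hand":-1},
])

```text
time: 27.32
tool_pos: [0.4127, 0.2741, 0.1091]
tool_rot: [-0.0, 0.707, 0.707, -0.0]
contact_force: [-0.5, 0.3, -0.8]
gripper_width: 0.518
grasp_force: 61.0
```

```bash
python3 plan.py .605 .257 .1 90;python3 - <<'E'
from h import *
T=grab_frame("top"); c=calibration("top")
P=ray(c,blob(T,(170,145,40,40),((3,120,60),(22,255,255))),.044)*1000; print(P.min(0),P.max(0))
E
```

```text
t 27.32 pos [0.4127 0.2741 0.1091] yaw 90.0 turn wx wy wz [-0.001  0.    -0.   ] before [-0.114  1.282  0.059] after [-0.114  1.282  0.06 ] w 0.518 F 61.0 j6 0.44
[581.11088501 161.1089721   44.        ] [631.95438948 212.13219586  44.        ]
```

>>> send_rows([
  {"x":-0.006,"y":0.06,"z":0,"wx":0,"wy":0,"wz":0,"hand":-1},
  {"x":-0.012,"y":0.12,"z":0,"wx":0,"wy":0,"wz":0,"hand":-1},
  {"x":-0.015,"y":0.17,"z":0,"wx":0,"wy":0,"wz":0,"hand":-1},
  {"x":-0.015,"y":0.17,"z":0,"wx":0,"wy":0,"wz":0,"hand":-1},
  {"x":-0.015,"y":0.17,"z":0,"wx":0,"wy":0,"wz":0,"hand":-1},
  {"x":-0.015,"y":0.17,"z":0,"wx":0,"wy":0,"wz":0,"hand":-1},
  {"x":-0.015,"y":0.17,"z":0,"wx":0,"wy":0,"wz":0,"hand":-1},
  {"x":-0.012,"y":0.15,"z":0,"wx":0,"wy":0,"wz":0,"hand":-1},
  {"x":-0.009,"y":0.1,"z":0,"wx":0,"wy":0,"wz":0,"hand":-1},
  {"x":0,"y":0,"z":0,"wx":0,"wy":0,"wz":0,"hand":-1},
])

```text
time: 28.2
tool_pos: [0.6077, 0.256, 0.1082]
tool_rot: [0.0, 0.708, 0.706, -0.0]
contact_force: [-1.8, 0.2, 0.7]
gripper_width: 0.518
grasp_force: 61.2
```

>>> send_rows([
  {"x":0,"y":0,"z":0.05,"wx":0,"wy":0,"wz":0,"hand":-1},
  {"x":0,"y":0,"z":0.1,"wx":0,"wy":0,"wz":0,"hand":-1},
  {"x":0,"y":0,"z":0.1,"wx":0,"wy":0,"wz":0,"hand":-1},
  {"x":0,"y":0,"z":0.1,"wx":0,"wy":0,"wz":0,"hand":-1},
  {"x":0,"y":0,"z":0.1,"wx":0,"wy":0,"wz":0,"hand":-1},
  {"x":0,"y":0,"z":0.08,"wx":0,"wy":0,"wz":0,"hand":-1},
  {"x":0,"y":0,"z":0.06,"wx":0,"wy":0,"wz":0,"hand":-1},
  {"x":0,"y":0,"z":0.03,"wx":0,"wy":0,"wz":0,"hand":-1},
  {"x":0,"y":0,"z":0,"wx":0,"wy":0,"wz":0,"hand":-1},
  {"x":0,"y":0,"z":0,"wx":0,"wy":0,"wz":0,"hand":-1},
])

```text
time: 29.03
tool_pos: [0.6054, 0.2572, 0.0168]
tool_rot: [0.0, 0.707, 0.707, 0.0]
contact_force: [-0.0, -0.2, 0.2]
gripper_width: 0.519
grasp_force: 61.2
```

```bash
python3 plan.py .605 .257 .012 90
```

```text
t 29.03 pos [0.6054 0.2572 0.0168] yaw 90.0 turn wx wy wz [ 0.001 -0.    -0.   ] before [-0.002 -0.003  0.032] after [-0.002 -0.003  0.032] w 0.519 F 61.2 j6 0.29
```

>>> send_rows([
  {"x":0,"y":0,"z":0.014,"wx":0,"wy":0,"wz":0,"hand":-1},
  {"x":0,"y":0,"z":0.012,"wx":0,"wy":0,"wz":0,"hand":-1},
  {"x":0,"y":0,"z":0,"wx":0,"wy":0,"wz":0,"hand":0.1},
  {"x":0,"y":0,"z":0,"wx":0,"wy":0,"wz":0,"hand":0.2},
  {"x":0,"y":0,"z":0,"wx":0,"wy":0,"wz":0,"hand":0.4},
  {"x":0,"y":0,"z":0,"wx":0,"wy":0,"wz":0,"hand":0.5},
  {"x":0,"y":0,"z":0,"wx":0,"wy":0,"wz":0,"hand":0.5},
  {"x":0,"y":0,"z":0,"wx":0,"wy":0,"wz":0,"hand":0.5},
  {"x":0,"y":0,"z":-0.03,"wx":0,"wy":0,"wz":0,"hand":0.5},
  {"x":0,"y":0,"z":-0.08,"wx":0,"wy":0,"wz":0,"hand":0.5},
])

```text
time: 29.87
tool_pos: [0.6036, 0.2566, 0.0277]
tool_rot: [-0.001, 0.707, 0.707, -0.002]
contact_force: [-0.1, -0.4, 0.4]
gripper_width: 0.755
grasp_force: 0.0
```

>>> send_rows([
  {"x":0,"y":0,"z":-0.12,"wx":0,"wy":0,"wz":0,"hand":0.5},
  {"x":0,"y":0,"z":-0.15,"wx":0,"wy":0,"wz":0,"hand":0.5},
  {"x":0,"y":0,"z":-0.15,"wx":0,"wy":0,"wz":0,"hand":0.5},
  {"x":0,"y":0,"z":-0.15,"wx":0,"wy":0,"wz":0,"hand":1},
  {"x":0,"y":0,"z":0,"wx":0,"wy":0,"wz":0,"hand":1},
  {"x":-0.15,"y":-0.2,"z":0,"wx":0,"wy":0,"wz":0,"hand":1},
  {"x":-0.15,"y":-0.2,"z":0,"wx":0,"wy":0,"wz":0,"hand":1},
  {"x":-0.15,"y":-0.2,"z":0,"wx":0,"wy":0,"wz":0,"hand":1},
  {"x":-0.15,"y":-0.2,"z":0,"wx":0,"wy":0,"wz":0,"hand":1},
  {"x":-0.15,"y":-0.2,"z":0,"wx":0,"wy":0,"wz":0,"hand":1},
])

```text
time: 30.7
tool_pos: [0.4536, 0.1438, 0.1146]
tool_rot: [0.0, 0.707, 0.707, -0.0]
contact_force: [-0.4, -0.5, 1.3]
gripper_width: 1.001
grasp_force: 0.0
```

>>> send_rows([
  {"x":0,"y":0,"z":0,"wx":0,"wy":0,"wz":-0.125,"hand":1},
  {"x":0,"y":0,"z":0,"wx":0,"wy":0,"wz":-0.125,"hand":1},
  {"x":0,"y":0,"z":0,"wx":0,"wy":0,"wz":-0.125,"hand":1},
  {"x":0,"y":0,"z":0,"wx":0,"wy":0,"wz":-0.125,"hand":1},
  {"x":0,"y":0,"z":0,"wx":0,"wy":0,"wz":-0.125,"hand":1},
  {"x":0,"y":0,"z":0,"wx":0,"wy":0,"wz":-0.128,"hand":1},
  {"x":0,"y":0,"z":0,"wx":0,"wy":0,"wz":0,"hand":1},
  {"x":0,"y":0,"z":0,"wx":0,"wy":0,"wz":0,"hand":1},
  {"x":0,"y":0,"z":0,"wx":0,"wy":0,"wz":0,"hand":1},
  {"x":0,"y":0,"z":0,"wx":0,"wy":0,"wz":0,"hand":1},
])

```text
time: 31.53
tool_pos: [0.4552, 0.1447, 0.1148]
tool_rot: [0.0, 0.471, 0.882, 0.0]
contact_force: [-0.5, -0.5, -0.0]
gripper_width: 0.999
grasp_force: 0.0
```

```bash
python3 plan.py .4535 .1435 .004 123.9
python3 - <<'E'
from h import *
a=grab_frame("wrist"); b=grab_frame("top")[130:260,120:210]
cv2.imwrite("pics/w9.png",np.hstack([a,cv2.resize(b,(266,384))]))
E
```

```text
t 31.53 pos [0.4552 0.1447 0.1148] yaw 123.8 turn wx wy wz [ 0.     0.    -0.002] before [-0.    -0.014  0.739] after [-0.    -0.014  0.739] w 0.999 F 0.0 j6 -0.44
```

View pics/w9.png

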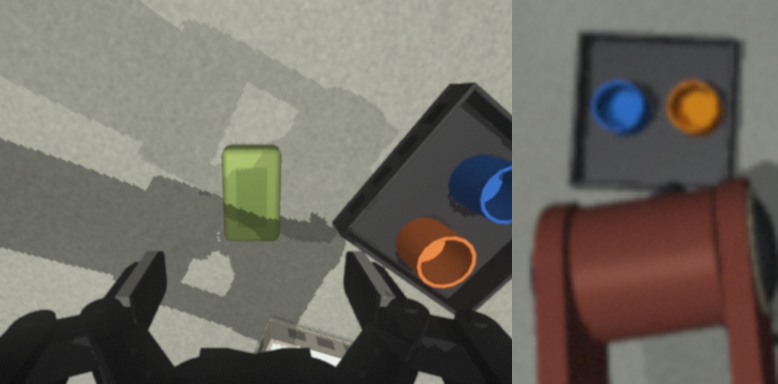

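Both cups stand upright in the dark tray (right panel). The soap is aligned and centred at (252,193) in the wrist view. I grip it.

>>> send_rows([
  {"x":0,"y":-0.012,"z":0.11,"wx":0,"wy":0,"wz":0,"hand":1},
  {"x":0,"y":0,"z":0.11,"wx":0,"wy":0,"wz":0,"hand":1},
  {"x":0,"y":0,"z":0.11,"wx":0,"wy":0,"wz":0,"hand":1},
  {"x":0,"y":0,"z":0.11,"wx":0,"wy":0,"wz":0,"hand":1},
  {"x":0,"y":0,"z":0.11,"wx":0,"wy":0,"wz":0,"hand":1},
  {"x":0,"y":0,"z":0.08,"wx":0,"wy":0,"wz":0,"hand":1},
  {"x":0,"y":0,"z":0.06,"wx":0,"wy":0,"wz":0,"hand":1},
  {"x":0,"y":0,"z":0.03,"wx":0,"wy":0,"wz":0,"hand":1},
  {"x":0,"y":0,"z":0.01,"wx":0,"wy":0,"wz":0,"hand":1},
  {"x":0,"y":0,"z":0,"wx":0,"wy":0,"wz":0,"hand":0.5},
])

```text
time: 32.47
tool_pos: [0.4538, 0.1437, 0.0054]
tool_rot: [0.0, 0.47, 0.882, 0.0]
contact_force: [0.4, -0.7, 0.2]
gripper_width: 0.888
grasp_force: 0.0
```

>>> send_rows([
  {"x":0,"y":0,"z":0,"wx":0,"wy":0,"wz":0,"hand":0.4},
  {"x":0,"y":0,"z":0,"wx":0,"wy":0,"wz":0,"hand":0.3},
  {"x":0,"y":0,"z":0,"wx":0,"wy":0,"wz":0,"hand":0.2},
  {"x":0,"y":0,"z":0,"wx":0,"wy":0,"wz":0,"hand":-1},
  {"x":0,"y":0,"z":0,"wx":0,"wy":0,"wz":0,"hand":-1},
  {"x":0,"y":0,"z":0,"wx":0,"wy":0,"wz":0,"hand":-1},
  {"x":0,"y":0,"z":0,"wx":0,"wy":0,"wz":0,"hand":-1},
  {"x":0,"y":0,"z":0,"wx":0,"wy":0,"wz":0,"hand":-1},
  {"x":0,"y":0,"z":0,"wx":0,"wy":0,"wz":0,"hand":-1},
  {"x":0,"y":0,"z":0,"wx":0,"wy":0,"wz":0,"hand":-1},
])

```text
time: 33.3
tool_pos: [0.4546, 0.1438, 0.0063]
tool_rot: [0.001, 0.47, 0.882, 0.001]
contact_force: [0.3, -0.1, 6.5]
gripper_width: 0.525
grasp_force: 63.9
```

>>> send_rows([
  {"x":0,"y":0,"z":-0.03,"wx":0,"wy":0,"wz":0,"hand":-1},
  {"x":0,"y":0,"z":-0.08,"wx":0,"wy":0,"wz":0,"hand":-1},
  {"x":0,"y":0,"z":-0.13,"wx":0,"wy":0,"wz":0,"hand":-1},
  {"x":0,"y":0,"z":-0.13,"wx":0,"wy":0,"wz":0,"hand":-1},
  {"x":0,"y":0,"z":-0.13,"wx":0,"wy":0,"wz":0,"hand":-1},
  {"x":0,"y":0,"z":-0.08,"wx":0,"wy":0,"wz":0,"hand":-1},
  {"x":0,"y":0,"z":0,"wx":0,"wy":0,"wz":0.15,"hand":-1},
  {"x":0,"y":0,"z":0,"wx":0,"wy":0,"wz":0.15,"hand":-1},
  {"x":0,"y":0,"z":0,"wx":0,"wy":0,"wz":0.14,"hand":-1},
  {"x":0,"y":0,"z":0,"wx":0,"wy":0,"wz":0,"hand":-1},
])

```text
time: 34.13
tool_pos: [0.4529, 0.1435, 0.0915]
tool_rot: [-0.001, 0.616, 0.788, -0.001]
contact_force: [0.9, 0.4, -2.7]
gripper_width: 0.524
grasp_force: 63.2
```

```bash
python3 plan.py .632 -.0105 .09 104.1
```

```text
t 34.13 pos [0.4529 0.1435 0.0915] yaw 104.0 turn wx wy wz [-0.002 -0.    -0.003] before [-1.285  0.911  0.009] after [-1.287  0.908  0.01 ] w 0.524 F 63.2 j6 -0.09
```

>>> send_rows([
  {"x":-0.06,"y":0.043,"z":0,"wx":0,"wy":0,"wz":0,"hand":-1},
  {"x":-0.12,"y":0.085,"z":0,"wx":0,"wy":0,"wz":0,"hand":-1},
  {"x":-0.17,"y":0.12,"z":0,"wx":0,"wy":0,"wz":0,"hand":-1},
  {"x":-0.17,"y":0.12,"z":0,"wx":0,"wy":0,"wz":0,"hand":-1},
  {"x":-0.17,"y":0.12,"z":0,"wx":0,"wy":0,"wz":0,"hand":-1},
  {"x":-0.17,"y":0.12,"z":0,"wx":0,"wy":0,"wz":0,"hand":-1},
  {"x":-0.17,"y":0.12,"z":0,"wx":0,"wy":0,"wz":0,"hand":-1},
  {"x":-0.15,"y":0.106,"z":0,"wx":0,"wy":0,"wz":0,"hand":-1},
  {"x":-0.105,"y":0.073,"z":0,"wx":0,"wy":0,"wz":0,"hand":-1},
  {"x":0,"y":0,"z":0,"wx":0,"wy":0,"wz":0,"hand":-1},
])

```text
time: 34.97
tool_pos: [0.6352, -0.0138, 0.092]
tool_rot: [0.001, 0.615, 0.788, -0.0]
contact_force: [0.7, -0.3, -0.7]
gripper_width: 0.528
grasp_force: 63.2
```

>>> send_rows([
  {"x":0,"y":0,"z":0.05,"wx":0,"wy":0,"wz":0,"hand":-1},
  {"x":0,"y":0,"z":0.1,"wx":0,"wy":0,"wz":0,"hand":-1},
  {"x":0,"y":0,"z":0.1,"wx":0,"wy":0,"wz":0,"hand":-1},
  {"x":0,"y":0,"z":0.1,"wx":0,"wy":0,"wz":0,"hand":-1},
  {"x":0,"y":0,"z":0.08,"wx":0,"wy":0,"wz":0,"hand":-1},
  {"x":0,"y":0,"z":0.05,"wx":0,"wy":0,"wz":0,"hand":-1},
  {"x":0,"y":0,"z":0.02,"wx":0,"wy":0,"wz":0,"hand":-1},
  {"x":0,"y":0,"z":0,"wx":0,"wy":0,"wz":0,"hand":-1},
  {"x":0,"y":0,"z":0,"wx":0,"wy":0,"wz":0,"hand":-1},
  {"x":0,"y":0,"z":0,"wx":0,"wy":0,"wz":0,"hand":-1},
])

```text
time: 35.8
tool_pos: [0.6334, -0.0103, 0.0184]
tool_rot: [0.001, 0.615, 0.788, 0.0]
contact_force: [0.5, -0.5, -1.3]
gripper_width: 0.524
grasp_force: 63.2
```

```bash
python3 plan.py .632 -.0105 .0105 104.1
```

```text
t 35.8 pos [ 0.6334 -0.0103  0.0184] yaw 104.1 turn wx wy wz [ 0.002  0.001 -0.   ] before [ 0.001 -0.01   0.052] after [ 0.001 -0.009  0.053] w 0.524 F 63.2 j6 -0.38
```

>>> send_rows([
  {"x":0,"y":0,"z":0.025,"wx":0,"wy":0,"wz":0,"hand":-1},
  {"x":0,"y":0,"z":0.022,"wx":0,"wy":0,"wz":0,"hand":-1},
  {"x":0,"y":0,"z":0,"wx":0,"wy":0,"wz":0,"hand":-1},
  {"x":0,"y":0,"z":0,"wx":0,"wy":0,"wz":0,"hand":0.2},
  {"x":0,"y":0,"z":0,"wx":0,"wy":0,"wz":0,"hand":0.4},
  {"x":0,"y":0,"z":0,"wx":0,"wy":0,"wz":0,"hand":0.5},
  {"x":0,"y":0,"z":0,"wx":0,"wy":0,"wz":0,"hand":0.5},
  {"x":0,"y":0,"z":0,"wx":0,"wy":0,"wz":0,"hand":0.5},
  {"x":0,"y":0,"z":-0.05,"wx":0,"wy":0,"wz":0,"hand":0.5},
  {"x":0,"y":0,"z":-0.1,"wx":0,"wy":0,"wz":0,"hand":0.5},
])

```text
time: 36.63
tool_pos: [0.6307, -0.01, 0.0312]
tool_rot: [-0.002, 0.615, 0.788, -0.001]
contact_force: [0.3, -1.1, -0.4]
gripper_width: 0.754
grasp_force: 0.0
```

>>> send_rows([
  {"x":0,"y":0,"z":-0.15,"wx":0,"wy":0,"wz":0,"hand":0.5},
  {"x":0,"y":0,"z":-0.2,"wx":0,"wy":0,"wz":0,"hand":0.5},
  {"x":0,"y":0,"z":-0.2,"wx":0,"wy":0,"wz":0,"hand":0.5},
  {"x":0,"y":-0.15,"z":-0.1,"wx":0,"wy":0,"wz":0,"hand":0.5},
  {"x":0,"y":-0.2,"z":-0.1,"wx":0,"wy":0,"wz":0,"hand":0.5},
  {"x":0,"y":-0.2,"z":-0.1,"wx":0,"wy":0,"wz":0,"hand":0.5},
  {"x":0,"y":-0.2,"z":0,"wx":0,"wy":0,"wz":0,"hand":0.5},
  {"x":0,"y":-0.2,"z":0,"wx":0,"wy":0,"wz":0,"hand":0.5},
  {"x":0,"y":-0.2,"z":0,"wx":0,"wy":0,"wz":0,"hand":0.5},
  {"x":0,"y":0,"z":0,"wx":0,"wy":0,"wz":0,"hand":0.5},
])

```text
time: 37.47
tool_pos: [0.4614, -0.0525, 0.1606]
tool_rot: [-0.0, 0.616, 0.788, -0.001]
contact_force: [-0.4, 0.2, 0.2]
gripper_width: 0.751
grasp_force: 0.0
```

Run:
```python
from h import *
T=grab_frame("top"); S=grab_frame("scene")
a=cv2.resize(T[115:275],(800,250)); b=cv2.resize(S[140:300,80:480],(800,320))
cv2.imwrite("pics/end.png",np.vstack([a,b])); print(manip.state()["tool_pos"])
```

```text
[ 0.46512934 -0.05241753  0.16173307]
```

View pics/end.png

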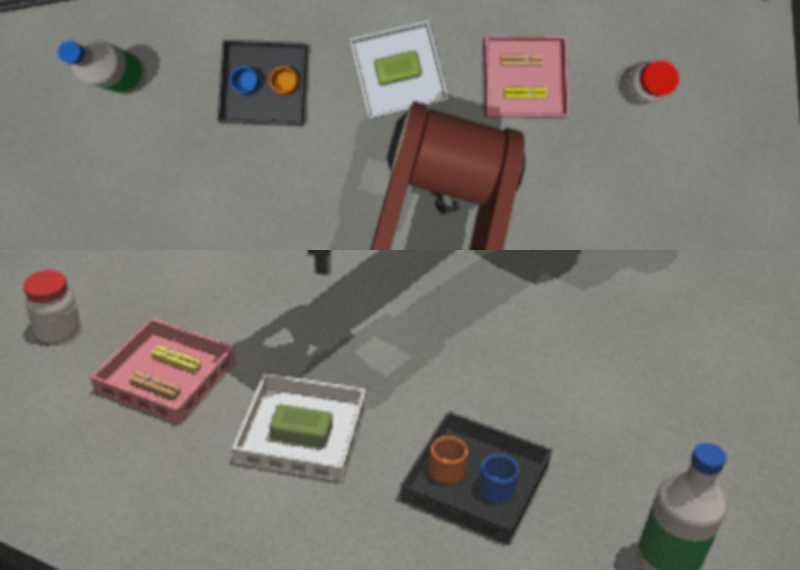

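Both views show the pegs flat in pink, the cups upright in dark grey and the soap flat in white. The bottle and jar are where they were, and the arm is clear.

```bash
python3 -c "
from plant import job_done; print(job_done())"
```

```text
the job is handed in; nothing more can be done
None
```

I handed the job in at about 38 s: the final pictures show both pegs flat in the pink tray, both cups upright in the dark grey tray and the soap flat in the white tray, with the bottle and jar where they stood.

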